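Rub down the hinge of an album cover

TASK

Slide the small kraft album along the work board, without lifting it, until its far edge sits square and flush against the wooden batten. Then take the ball-ended stylus from the tray and, holding it slanted at about 35 degrees to the cover, rub the hinge groove down along its whole length with the ball, in a slow, even stroke of about five seconds from the end nearest the robot to the batten, pressing lightly, staying in the groove and not scratching the cover beside it. Lay the stylus back down flat in its tray without dropping it, with the album still flush against the batten, and do not disturb the other craft things.

Things in the scene. Friction and masses are not known exactly. Their poses are not given: they have to be found in the camera images.
- board: Fixed plywood work board, 260 (x) x 220 (y) x 12 mm; origin at the centre of its underside. A red-brown wooden stop batten, 20 mm deep, 220 mm long, standing 20 mm above the board's top, runs along its far (+x) edge; its face towards the robot is the plane x = +110 mm of the board. Board x points from the robot side to the batten.
- batten_face (a point): Middle of the batten's robot-side face, at the height of the board's top (12 mm above the table).
- album: Loose small album, brown kraft covers, 140 (x) x 105 (y) x 21 mm, 0.25 to 0.49 kg, flat on the board. Origin: centre of its underside; z up; x along its hinge; its +x edge goes against the batten. The upper cover is a binding strip 24 mm wide with two flat brass screw heads (1 mm high) along the +y edge, the hinge groove, then a cover board 71 mm wide with flat paper decorations.
- album_far_edge (a point): Middle of the album's far (+x) edge, on its underside. Sliding the album over the board takes roughly 1 to 4 N.
- groove_near (a point): Near (-x) end of the hinge groove, middle of its floor. The groove is a straight open-ended channel between binding strip and cover board, parallel to album x, centred on album y = +23.5 mm, 10 mm wide, 3.5 mm deep, dark linen on its floor, which is 17.5 mm above the album's underside.
- groove_far (a point): Far (+x) end of the hinge groove, middle of its floor. With the album against the batten, the batten's top stands 2.5 mm above the groove's floor just beyond this end.
- tray: Fixed shallow wooden pen tray, outside 222 (x) x 136 (y) x 14 mm high, walls 6 mm thick, floor 6 mm above the table; origin at the centre of its underside. It stands to the left or to the right of the board.
- stylus: Loose ball-ended stylus, 158 mm long, 45 g, in the tray, balancing near its origin. Square red-brown wooden handle 14 x 14 mm from x = -60 to +45 mm, brass ferrule 11 mm thick to x = 56, steel rod 4.4 mm thick, 6 mm steel ball at the end. x points from handle to ball; origin on the handle's underside, 7 mm below the tool's axis. At the start the ball points roughly away from the robot.
- stylus_ball (a point): Centre of the 6 mm steel ball, 95 mm ahead (+x) of the stylus's origin.
- cardbox: Bystander: fixed cardboard box of card blanks, 150 x 110 x 45 mm, cards standing to about 72 mm; on the other side of the board from the tray.
- glue: Bystander: loose glue stick standing upright, 27 mm thick, 88 mm tall; origin at the centre of its underside.
- jar: Bystander: loose small jar with a metal lid, 52 mm thick, 62 mm tall; origin at the centre of its underside.
- scissors: Bystander: loose shut scissors lying on the table beyond the batten, about 170 x 80 x 10 mm; origin at the pivot.
Not all that is in view belongs to the job. Several things have the shape of the album; the one meant has the colours described above.

How it is judged:
On the way, in this order (a step that is already met when the one before it is completed fails the run):
1. the album lies flat on the board with its far edge against the batten (gap under 4 mm, square within 3 degrees), at rest (x of album_far_edge in the frame of board above 0.106 m and angle between the x axis of album and the x axis of board, either way round below 0.05 rad and angle between album's own z axis and vertical below 0.05 rad and linear speed of album below 0.01 m/s), for 0.2 s.
2. the ball presses on the floor of the hinge groove within 16 mm of its near end, the stylus slanted 17 to 55 degrees above the cover, the album still against the batten (x of stylus_ball in the frame of album between -0.072 and -0.054 m and x of album_far_edge in the frame of board above 0.106 m and angle between the x axis of album and the x axis of board, either way round below 0.05 rad and angle between album's own z axis and vertical below 0.05 rad and y of stylus_ball in the frame of album between 0.02 and 0.027 m and z of stylus_ball in the frame of album between 0.017 and 0.0225 m and contact force between stylus and album above 0.3 N and linear speed of stylus below 0.07 m/s and angle between stylus's own x axis and vertical between 1.8708 and 2.5408 rad).
3. still pressing and slanted so, moving slower than 70 mm/s, the ball passes 24 to 36 mm from the near end (x of stylus_ball in the frame of album between -0.046 and -0.034 m and x of album_far_edge in the frame of board above 0.106 m and angle between the x axis of album and the x axis of board, either way round below 0.05 rad and angle between album's own z axis and vertical below 0.05 rad and y of stylus_ball in the frame of album between 0.02 and 0.027 m and z of stylus_ball in the frame of album between 0.017 and 0.0225 m and contact force between stylus and album above 0.3 N and linear speed of stylus below 0.07 m/s and angle between stylus's own x axis and vertical between 1.8708 and 2.5408 rad).
4. still pressing and slanted so, moving slower than 70 mm/s, the ball passes 39 to 51 mm from the near end (x of stylus_ball in the frame of album between -0.031 and -0.019 m and x of album_far_edge in the frame of board above 0.106 m and angle between the x axis of album and the x axis of board, either way round below 0.05 rad and angle between album's own z axis and vertical below 0.05 rad and y of stylus_ball in the frame of album between 0.02 and 0.027 m and z of stylus_ball in the frame of album between 0.017 and 0.0225 m and contact force between stylus and album above 0.3 N and linear speed of stylus below 0.07 m/s and angle between stylus's own x axis and vertical between 1.8708 and 2.5408 rad).
5. still pressing and slanted so, moving slower than 70 mm/s, the ball passes 54 to 66 mm from the near end (x of stylus_ball in the frame of album between -0.016 and -0.004 m and x of album_far_edge in the frame of board above 0.106 m and angle between the x axis of album and the x axis of board, either way round below 0.05 rad and angle between album's own z axis and vertical below 0.05 rad and y of stylus_ball in the frame of album between 0.02 and 0.027 m and z of stylus_ball in the frame of album between 0.017 and 0.0225 m and contact force between stylus and album above 0.3 N and linear speed of stylus below 0.07 m/s and angle between stylus's own x axis and vertical between 1.8708 and 2.5408 rad).
6. still pressing and slanted so, moving slower than 70 mm/s, the ball passes 69 to 81 mm from the near end (x of stylus_ball in the frame of album between -0.001 and 0.011 m and x of album_far_edge in the frame of board above 0.106 m and angle between the x axis of album and the x axis of board, either way round below 0.05 rad and angle between album's own z axis and vertical below 0.05 rad and y of stylus_ball in the frame of album between 0.02 and 0.027 m and z of stylus_ball in the frame of album between 0.017 and 0.0225 m and contact force between stylus and album above 0.3 N and linear speed of stylus below 0.07 m/s and angle between stylus's own x axis and vertical between 1.8708 and 2.5408 rad).
7. still pressing and slanted so, moving slower than 70 mm/s, the ball passes 84 to 96 mm from the near end (x of stylus_ball in the frame of album between 0.014 and 0.026 m and x of album_far_edge in the frame of board above 0.106 m and angle between the x axis of album and the x axis of board, either way round below 0.05 rad and angle between album's own z axis and vertical below 0.05 rad and y of stylus_ball in the frame of album between 0.02 and 0.027 m and z of stylus_ball in the frame of album between 0.017 and 0.0225 m and contact force between stylus and album above 0.3 N and linear speed of stylus below 0.07 m/s and angle between stylus's own x axis and vertical between 1.8708 and 2.5408 rad).
8. still pressing and slanted so, moving slower than 70 mm/s, the ball passes 99 to 111 mm from the near end (x of stylus_ball in the frame of album between 0.029 and 0.041 m and x of album_far_edge in the frame of board above 0.106 m and angle between the x axis of album and the x axis of board, either way round below 0.05 rad and angle between album's own z axis and vertical below 0.05 rad and y of stylus_ball in the frame of album between 0.02 and 0.027 m and z of stylus_ball in the frame of album between 0.017 and 0.0225 m and contact force between stylus and album above 0.3 N and linear speed of stylus below 0.07 m/s and angle between stylus's own x axis and vertical between 1.8708 and 2.5408 rad).
9. still pressing and slanted so, moving slower than 70 mm/s, the ball passes 114 to 126 mm from the near end (x of stylus_ball in the frame of album between 0.044 and 0.056 m and x of album_far_edge in the frame of board above 0.106 m and angle between the x axis of album and the x axis of board, either way round below 0.05 rad and angle between album's own z axis and vertical below 0.05 rad and y of stylus_ball in the frame of album between 0.02 and 0.027 m and z of stylus_ball in the frame of album between 0.017 and 0.0225 m and contact force between stylus and album above 0.3 N and linear speed of stylus below 0.07 m/s and angle between stylus's own x axis and vertical between 1.8708 and 2.5408 rad).
10. still pressing and slanted so, the ball comes within 11 mm of the far end (x of stylus_ball in the frame of album between 0.059 and 0.072 m and x of album_far_edge in the frame of board above 0.106 m and angle between the x axis of album and the x axis of board, either way round below 0.05 rad and angle between album's own z axis and vertical below 0.05 rad and y of stylus_ball in the frame of album between 0.02 and 0.027 m and z of stylus_ball in the frame of album between 0.017 and 0.0225 m and contact force between stylus and album above 0.3 N and linear speed of stylus below 0.07 m/s and angle between stylus's own x axis and vertical between 1.8708 and 2.5408 rad).
At the end, for the whole second after the job is handed in: The album lies flat on the board, its far edge against the batten (gap under 4 mm, square within 3 degrees); the stylus lies flat (within 8 degrees) on the floor of the tray, inside its walls, released and at rest (all of step 1 and x of stylus in the frame of tray between -0.105 and 0.105 m and y of stylus in the frame of tray between -0.062 and 0.062 m and x of stylus_ball in the frame of tray between -0.111 and 0.111 m and y of stylus_ball in the frame of tray between -0.068 and 0.068 m and height (world z) of stylus below 0.02 m and angle between stylus's own x axis and vertical between 1.42 and 1.72 rad and linear speed of stylus below 0.02 m/s); the robot touches nothing.
It fails at once if the album is lifted or tipped off the board instead of being slid (more than 10 mm or 8 degrees) (height (world z) of album above 0.022 m or angle between album's own z axis and vertical above 0.14 rad).
It fails at once if the stylus presses on the album (over 2 N) with its ball more than 8 mm to the side of the groove's middle (contact force between stylus and album above 2 N and (y of stylus_ball in the frame of album below 0.0155 m or y of stylus_ball in the frame of album above 0.0315 m)).
It fails at once if the stylus is pressed on the album harder than 35 N, or drawn over it (over 1 N) faster than 100 mm/s (contact force between stylus and album above 35 N or (contact force between stylus and album above 1 N and linear speed of stylus above 0.1 m/s)).
It fails at once if the stylus is let fall (out of the fingers more than 35 mm above the table) (height (world z) of stylus above 0.035 m and contact force between the fingers and stylus below 0.05 N).
It fails at once if the glue stick, the jar or the scissors are moved more than 20 mm (distance of any of glue, jar, scissors from where it was at the start of the episode above 0.02 m).
It also fails if it takes over 67 s, if anything falls off the work surface, if the arm or the gripper's body presses on something with over 40 N, if the wrist force passes 120 N, or if a joint passes its speed limit or range.

ROBOT

A 7-joint arm with a two-finger parallel gripper is mounted at the origin on the work surface. World frame = base frame: x ahead of the robot, y to its left, z up, the work surface at z = 0. Lengths are in m, angles in rad, forces in N, time in s.
With the tool pointing down it reaches from about 0.4 to 0.875 m from the base axis. Payload 19.3 kg.
Tool frame: the origin (TCP) lies midway between the tips of the shut fingers; the grasp point (between the pads) lies 19 mm behind it (pinch_z is the z of the grasp point in the tool frame, in m); z points along the fingers, y is the line along which they close (so a half turn about z gives the same grasp; the last joint's range is limited). The gripper opens to 85 mm and grips with 20 to 120 N. Pads are 22 mm wide; open, the fingers measure 114 mm over their backs; the gripper's body (76 mm by 85 mm) begins 54 mm behind the grasp point. The pads swing forward as they close: fully open they stand 13 mm farther back than shut.
Start: joints at [-1.397, 0.521, -0.036, 1.599, 0.021, 1.021, -0.113], TCP at [0.151, 0.607, 0.231] pointing down, gripper open.
Joint ranges: [-2.91, 2.91], [-0.3, 2.13], [-1.5, 1.42], [0.17, 2.43], [-1.26, 4.41], [0.16, 1.93], [-2.52, 2.52]. Speed limits (rad/s): [1.89, 1.89, 2.39, 2.39, 3.01, 3.01, 3.01].

INTERFACE

Orientations are given as a unit quaternion [w, x, y, z].
In Python, from bench import get_state, snapshot, camera_info, hand_in, pinch_z gives the robot as it stands.
- The arm moves only by the shell command python3 -m inch 'ROWS' [FORCE]. ROWS is JSON, a list of rows, each a list of 3 entries, a list of its own where there are three numbers: the turn, a rotation vector about the tool's x, y, z each as a share of 90 degrees, from -1 to 1, then the shift along the tool's x, y, z each as a share of 800 mm, from -1 to 1, then the opening, from -1 (shut) to 1 (fully open). In form: [[[ax, ay, az], [x, y, z], hand], ...]. A call has 1 to 20 rows; each row is the pose to reach, as a shift and turn from the pose commanded when the call began, along the tool's axes at that moment; what a row does not reach only later rows make up. A row lasts 1/12 s, in which the tool goes at most 41.7 mm and 7.16 degrees, less where a joint would pass 70% of its speed; a pose out of reach is approached as far as the arm can. A call with a number of a shift or a turn outside -1 to 1 is refused whole. A call with a gripper value outside its range is refused whole. The fingers move at their own pace and stop on an object; FORCE is the grip in N (left out, the last holds). Time passes only in rows, so rows that repeat a pose let the fingers close. It gives the time, the measured TCP pose, the force, the opening and the grip force at its end, in the units of the state.
- get_state(): the state, without advancing time (a new reading comes with each control period).
- snapshot(name): name is "side" or "top" or "wrist"; returns (picture, depth): 400x640x3 uint8, red, green, blue; 400x640 float32, m along the optical axis (not along the pixel's ray), 0 where there is no reading.
- camera_info(name): a dict with "mtx" (3x3 intrinsics, pixels), "camera_from_world" (4x4, takes a point from world to camera coordinates). Camera axes: x right, y up, looking along -z (the intrinsics and any distortion apply to the point x, -y, -z); pixel columns grow to the right and rows downward; lengths in m; the calibration is good to about 2 mm. A picture is of the moment at which its call begins: read the wrist's pose just before it. camera_info takes no time and is no camera call; for the wrist camera it gives the pose at the moment of the call.
- hand_in(): hands the job in; it is judged then, once.
The state is a dict: "t": time; "joint_pos": joint angles; "qd": joint speeds; "effort": joint torques, N m; "ee_pos": TCP position; "eef_rot": TCP orientation; "contact_force": force on the tool from outside, world axes, zero at the start; "moment": the same for the moment, N m; "finger_gap": opening from 0.0 (shut) to 1.0 (fully open); "gripper_force": force on a finger pad.
Only numpy, scipy, OpenCV 4.12 (cv2) and the standard library are available. Lean on these libraries where they do the work, as an engineer would, in place of code of your own. Each camera call takes 0.05 s, during which the arm holds its last target. There are 200 camera calls.

## Working session

There is one attempt and no reset: what is moved stays moved. The work goes in short steps, Python scripts to look and compute and a shell command to move; the robot and the scene stay as the last step left them, time stands still between calls to the robot, and variables do not carry over. Pictures are saved under pics/ and viewed, at most 10 in all, crops included, and the job is handed in when it is done.

```bash
mkdir -p pics; ls; python3 - <<'E'
from bench import *
import cv2,numpy as np
s=get_state();print(s,pinch_z if not callable(pinch_z) else pinch_z())
for n in ["top","side"]:
    p,d=snapshot(n);c=camera_info(n);print(n,c)
    cv2.imwrite(f"pics/{n}0.png",p[:,:,::-1]);np.savez(f"{n}0.npz",p=p,d=d,K=c["mtx"],T=c["camera_from_world"])
E
```

```text
pics
{'t': 0.0, 'joint_pos': array([-1.39723964,  0.52201495, -0.03631572,  1.59999604,  0.02121686,
        1.02108323, -0.11280847]), 'qd': array([-0.00033439,  0.00077395,  0.00177331,  0.00146922, -0.00073946,
       -0.00230604,  0.00150064]), 'effort': array([-3.86936481e-04, -9.27109337e+01,  1.98013522e+00, -3.69942033e+01,
        1.78848964e-02,  8.00788868e-03,  1.46922021e-04]), 'ee_pos': array([0.15081081, 0.60619395, 0.23072956]), 'eef_rot': array([-1.84224632e-05,  1.21586722e-01,  9.92580655e-01, -5.57783292e-04]), 'contact_force': array([ 0.10796878,  1.04980146, -0.42060872]), 'moment': array([-0.02460042,  0.01782289, -0.04535405]), 'gripper_force': 0.0, 'finger_gap': 1.0005967614422098} -0.0187
top {'mtx': array([[367.71112374,   0.        , 315.7552872 ],
       [  0.        , 367.71112374, 202.07169432],
       [  0.        ,   0.        ,   1.        ]]), 'camera_from_world': array([[ 7.58524253e-04, -9.99524464e-01,  3.08264488e-02,
        -2.21304409e-02],
       [ 9.83611976e-01,  6.30364987e-03,  1.80188083e-01,
        -5.18340181e-01],
       [-1.80296716e-01,  3.01845872e-02,  9.83149015e-01,
        -1.11862567e+00],
       [ 0.00000000e+00,  0.00000000e+00,  0.00000000e+00,
         1.00000000e+00]])}
side {'mtx': array([[453.2884012 ,   0.        , 322.44193855],
       [  0.        , 453.2884012 , 199.27129139],
       [  0.        ,   0.        ,   1.        ]]), 'camera_from_world': array([[ 0.83737526, -0.54661146,  0.00431024, -0.4207714 ],
       [ 0.33371354,  0.5174421 ,  0.78796507, -0.21309185],
       [-0.43294103, -0.65838407,  0.61570486, -1.22862767],
       [ 0.        ,  0.        ,  0.        ,  1.        ]])}
```

View pics/top0.png

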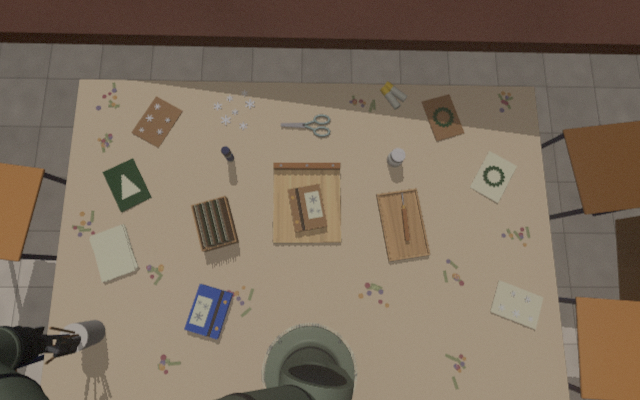

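The top view shows the board at about (307,203), the album on it at (308,209), the tray at (402,225) with the stylus at (405,218), the jar at (397,157), the glue at (228,154), the scissors at (308,126) and the card box at (215,224).

```bash
cat > h.py <<'E'
import numpy as np,cv2
from bench import *
from scipy.spatial.transform import Rotation as R
def rot(s=None):
    q=(s or get_state())["eef_rot"]; return R.from_quat([q[1],q[2],q[3],q[0]])
def world(px,z,K,T):
    px=np.atleast_2d(px).astype(float); n=len(px)
    r=np.c_[(px[:,0]-K[0,2])/K[0,0],-(px[:,1]-K[1,2])/K[1,1],-np.ones(n)]
    Rw=T[:3,:3].T; c=-Rw@T[:3,3]; r=r@Rw.T
    return c+r*((z-c[2])/r[:,2])[:,None]
def cloud(d,K,T):
    v,u=np.mgrid[:d.shape[0],:d.shape[1]]
    P=np.stack([(u-K[0,2])/K[0,0]*d,-(v-K[1,2])/K[1,1]*d,-d],-1)
    return (P-T[:3,3])@T[:3,:3]
def pix(P,K,T):
    c=np.atleast_2d(P)@T[:3,:3].T+T[:3,3]
    return np.c_[K[0,0]*c[:,0]/-c[:,2]+K[0,2],K[1,1]*-c[:,1]/-c[:,2]+K[1,2]]
E
python3 - <<'E'
from h import *
f=np.load("top0.npz");p=f["p"]
# 4x ortho-ish crops
c=cv2.resize(p[155:265,265:440],None,fx=4.5,fy=4.5,interpolation=cv2.INTER_CUBIC);cv2.imwrite("pics/crop.png",c[:,:,::-1])
C=cloud(f["d"],f["K"],f["T"])
for n,(u,v) in dict(board=(300,240),batten=(306,166),album=(300,225),tray=(402,225),stylus=(405,215),jar=(397,155),card=(215,224),table=(340,260),glue=(228,152)).items(): print(n,C[v,u].round(4))
E
```

```text
board [0.4009 0.029  0.0139]
batten [0.6418 0.0112 0.0291]
album [0.4468 0.0292 0.0336]
tray [ 0.4517 -0.3042  0.005 ]
stylus [ 0.4826 -0.3114  0.0201]
jar [ 0.6701 -0.2806  0.0679]
card [0.4456 0.2903 0.0594]
table [0.3082 0.0149 1.1939]
glue [0.6671 0.254  0.0899]
```

View pics/crop.png

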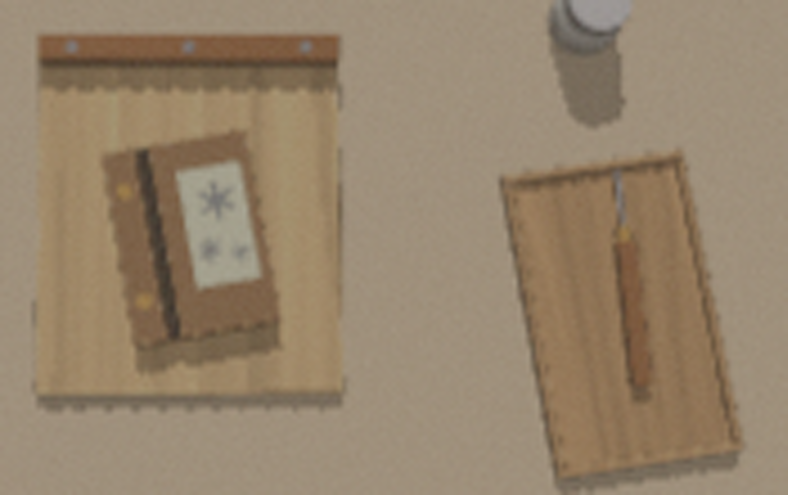

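View pics/side0.png

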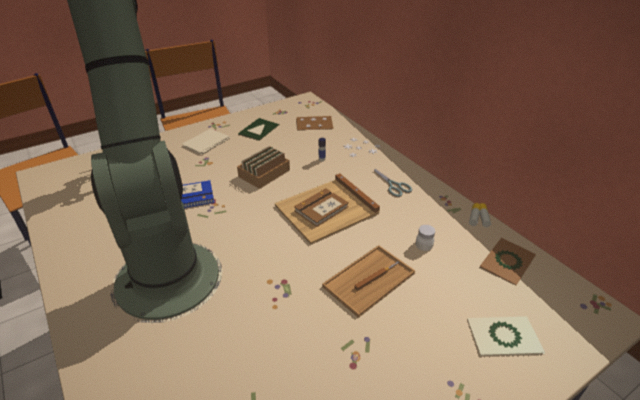

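Crop (4.5x): album corners (104,156),(244,131),(279,322),(138,349); batten (38..340, 36..61); tray corners (500,180),(682,152),(741,445),(560,480); stylus from handle end (641,393) to ball (617,172). The side view agrees: the path to the album from the robot side is clear.

```bash
python3 - <<'E'
from h import *
f=np.load("top0.npz");K,T=f["K"],f["T"]
W=lambda pts,z: world((np.array(pts)+.5)/4.5-.5+[265,155],z,K,T)[:,:2]
def rep(n,P,ax): print(n,P.round(4).tolist(),"c",P.mean(0).round(4))
b=W([(38,36),(340,36),(340,61),(38,61)],.032);rep("batten",b,0)
rep("boardnear",W([(38,393),(342,393)],.012),0)
def rect(n,P):
    ex=(P[0]+P[1]-P[2]-P[3])/2; ey=(P[0]+P[3]-P[1]-P[2])/2
    print(n,"c",P.mean(0).round(4),"yaw",np.degrees(np.arctan2(ex[1],ex[0])).round(2),np.degrees(np.arctan2(-ey[0],ey[1])).round(2),"size",np.linalg.norm(ex).round(4),np.linalg.norm(ey).round(4))
rect("album",W([(104,156),(244,131),(279,322),(138,349)],.033))
rect("tray",W([(500,180),(682,152),(741,445),(560,480)],.014))
rep("stylus",W([(641,393),(624,228),(617,172)],.015),0)
s=get_state();print(rot(s).as_matrix().round(4))
Tw=camera_info("wrist")["camera_from_world"]; c=-Tw[:3,:3].T@Tw[:3,3]; print("wristcam in tool",rot(s).inv().apply(c-s["ee_pos"]).round(3),(Tw[:3,:3]@rot(s).as_matrix()).round(3),camera_info("wrist")["mtx"])
E
```

```text
batten [[0.6514, 0.1189], [0.6536, -0.1009], [0.6347, -0.1007], [0.6326, 0.1185]] c [0.6431 0.0089]
boardnear [[0.3946, 0.115], [0.3952, -0.1013]] c [0.3949 0.0068]
album c [0.5029 0.0069] yaw 10.34 10.96 size 0.1405 0.1016
tray c [ 0.4541 -0.3037] yaw 9.05 9.98 size 0.218 0.1352
stylus [[0.3956, -0.3157], [0.5155, -0.3085], [0.5572, -0.3051]] c [ 0.4894 -0.3098]
[[-9.704e-01  2.414e-01 -1.000e-04]
 [ 2.414e-01  9.704e-01 -1.100e-03]
 [-1.000e-04 -1.100e-03 -1.000e+00]]
wristcam in tool [ 0.081 -0.    -0.143] [[ 0.     1.    -0.   ]
 [ 0.949 -0.     0.317]
 [ 0.317 -0.    -0.949]] [[313.30815104   0.         323.24060425]
 [  0.         313.30815104 199.86354969]
 [  0.           0.           1.        ]]
```

```bash
cat >> h.py <<'E'
def ori(yaw,pitch=0,roll=0): return R.from_euler('ZYX',[yaw,pitch,roll],degrees=True)*R.from_matrix(np.diag([1,-1,-1.]))
def rel(*targets,s=None):
    "targets (pos,Rotation) -> shares, relative to measured tool pose"
    s=s or get_state(); R0=rot(s)
    for p,Rt in targets:
        a=(R0.inv()*Rt).as_rotvec()/(np.pi/2); d=R0.inv().apply(np.array(p)-s["ee_pos"])/.8
        print(a.round(3).tolist(),d.round(4).tolist())
E
python3 - <<'E'
from h import *
rel(([.40,.42,.23],ori(120)),([.46,.2,.23],ori(80)),([.405,.007,.15],ori(.5)))
E
```

```text
[-0.001, 0.0, 0.511] [-0.3584, -0.1507, 0.0012]
[-0.0, 0.001, 0.956] [-0.4976, -0.3995, 0.0014]
[-0.0, 0.001, 1.839] [-0.4891, -0.6501, 0.1017]
```

```bash
P='[[0,0,0.5],[-0.36,-0.15,0],0.2]'; : ; python3 -m inch '[[[0,0,0.51],[-0.36,-0.15,0],0.2],[[0,0,0.51],[-0.36,-0.15,0],0.2],[[0,0,0.51],[-0.36,-0.15,0],0.2],[[0,0,0.51],[-0.36,-0.15,0],0.2],[[0,0,0.51],[-0.36,-0.15,0],0.2],[[0,0,0.51],[-0.36,-0.15,0],0.2],[[0,0,0.51],[-0.36,-0.15,0],0.2],[[0,0,0.95],[-0.5,-0.4,0],0.2],[[0,0,0.95],[-0.5,-0.4,0],0.2],[[0,0,0.95],[-0.5,-0.4,0],0.2],[[0,0,0.95],[-0.5,-0.4,0],0.2],[[0,0,0.95],[-0.5,-0.4,0],0.2],[[0,0,0.95],[-0.5,-0.4,0],0.2]]' 40; python3 - <<'E'
from h import *
rel(([.405,.007,.15],ori(.5)),([.405,.007,.015],ori(.5)))
E
```

```text
t: 1.18
ee_pos: [0.462, 0.1968, 0.2313]
eef_rot: [0.0, 0.766, 0.643, -0.0]
contact_force: [1.7, 0.3, 0.8]
finger_gap: 0.604
gripper_force: 0.0
[0.0, 0.0, 0.884] [-0.246, -0.0293, 0.1017]
[0.0, 0.0, 0.884] [-0.246, -0.0292, 0.2704]
```

```bash
python3 -m inch '[[[0,0,0.884],[-0.246,-0.0293,0.1],0.2],[[0,0,0.884],[-0.246,-0.0293,0.1],0.2],[[0,0,0.884],[-0.246,-0.0293,0.1],0.2],[[0,0,0.884],[-0.246,-0.0293,0.1],0.2],[[0,0,0.884],[-0.246,-0.0293,0.1],0.2],[[0,0,0.884],[-0.246,-0.0293,0.1],0.2],[[0,0,0.884],[-0.246,-0.0293,0.1],0.2],[[0,0,0.884],[-0.246,-0.0293,0.1],0.2],[[0,0,0.884],[-0.246,-0.0293,0.1],0.2],[[0,0,0.884],[-0.246,-0.0293,0.1],0.2],[[0,0,0.884],[-0.246,-0.0293,0.1],0.2],[[0,0,0.884],[-0.246,-0.0293,0.1],0.2],[[0,0,0.884],[-0.246,-0.0293,0.1],0.2],[[0,0,0.884],[-0.246,-0.0293,0.1],0.2]]'; python3 - <<'E'
from h import *
c=camera_info("wrist");s=get_state();p,d=snapshot("wrist");print(s["joint_pos"])
cv2.imwrite("pics/w1.png",p[:,:,::-1]);np.savez("w1.npz",p=p,d=d,K=c["mtx"],T=c["camera_from_world"])
rel(([.405,.007,.017],ori(.5)),([.405,.007,.012],ori(.5)))
E
```

```text
t: 2.35
ee_pos: [0.4062, 0.0092, 0.1512]
eef_rot: [0.0, 1.0, 0.011, -0.0]
contact_force: [0.5, -1.5, 0.4]
finger_gap: 0.604
gripper_force: 0.0
[-0.77943613  0.41929974  0.78316606  2.24992351 -0.49663665  0.6466674
 -1.18267845]
[-0.0, 0.0, 0.008] [-0.0017, 0.0027, 0.1679]
[-0.0, 0.0, 0.008] [-0.0017, 0.0027, 0.1741]
```

View pics/w1.png

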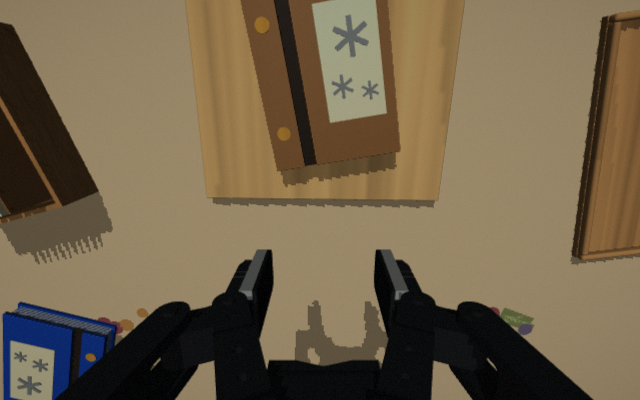

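Album near corners at (278,171) and (400,150), groove near end at (310,165), board near corners (207,197),(438,201); fingers at (258,275) and (390,275).

```bash
python3 - <<'E'
from h import *
f=np.load("w1.npz");K,T=f["K"],f["T"]
print(world([(278,171),(400,150),(310,165)],.033,K,T).round(4)); print(world([(207,197),(438,201)],.012,K,T).round(4))
C=cloud(f["d"],K,T)
for u,v in [(330,160),(300,190),(262,256),(378,256)]: print(C[v,u].round(4))
E
```

```text
[[ 0.4264  0.0477  0.033 ]
 [ 0.4465 -0.0543  0.033 ]
 [ 0.4322  0.0206  0.033 ]]
[[ 0.395   0.1183  0.012 ]
 [ 0.3957 -0.1003  0.012 ]]
[0.4367 0.0038 0.0324]
[0.4037 0.0305 0.0118]
[0.4174 0.0372 0.1654]
[ 0.4164 -0.0169  0.1614]
```

```bash
python3 -m inch '[[[0,0,0],[0,0.001,0.05],0.2],[[0,0,0],[0,0.001,0.1],0.2],[[0,0,0],[0,0.001,0.14],0.2],[[0,0,0],[0,0.001,0.16],0.2],[[0,0,0],[0,0.001,0.168],0.2],[[0,0,0],[0,0.001,0.17],0.2]]' 
python3 -m inch '[[[0,0,0],[0.005,0,0],0.2],[[0,0,0],[0.01,0,0],0.2],[[0,0,0],[0.015,0,0],0.2],[[0,0,0],[0.02,0,0],0.2],[[0,0,0],[0.025,0,0],0.2],[[0,0,0],[0.03,0,0],0.2],[[0,0,0],[0.035,0,0],0.2],[[0,0,0],[0.04,0,0],0.2],[[0,0,0],[0.045,0,0],0.2],[[0,0,0],[0.05,0,0],0.2],[[0,0,0],[0.055,0,0],0.2],[[0,0,0],[0.06,0,0],0.2],[[0,0,0],[0.065,0,0],0.2],[[0,0,0],[0.07,0,0],0.2],[[0,0,0],[0.075,0,0],0.2],[[0,0,0],[0.08,0,0],0.2]]'
```

```text
t: 2.9
ee_pos: [0.4059, 0.0079, 0.0147]
eef_rot: [-0.0, 1.0, 0.009, -0.001]
contact_force: [-0.4, -0.2, -0.1]
finger_gap: 0.599
gripper_force: 0.0
t: 4.23
ee_pos: [0.4707, 0.0093, 0.0153]
eef_rot: [0.0, 1.0, 0.008, 0.0]
contact_force: [-4.4, -0.1, 0.7]
finger_gap: 0.601
gripper_force: 1.5
```

```bash
python3 -m inch '[[[0,0,0],[0.003,0,0],0.2],[[0,0,0],[0.006,0,0],0.2],[[0,0,0],[0.009,0,0],0.2],[[0,0,0],[0.011,0,0],0.2],[[0,0,0],[0.013,0,0],0.2],[[0,0,0],[0.013,0,0],0.2]]'
```

```text
t: 4.73
ee_pos: [0.4811, 0.0096, 0.0153]
eef_rot: [0.0, 1.0, 0.008, 0.0]
contact_force: [-0.7, -0.5, -0.4]
finger_gap: 0.6
gripper_force: 0.1
```

```bash
python3 -m inch '[[[0,0,0],[0.001,0,0],0.2],[[0,0,0],[0.002,0,0],0.2],[[0,0,0],[0.003,0,0],0.2],[[0,0,0],[0.003,0,0],0.2]]'
```

```text
t: 5.07
ee_pos: [0.4829, 0.0097, 0.0153]
eef_rot: [-0.0, 1.0, 0.008, -0.0]
contact_force: [-3.5, 0.2, 1.9]
finger_gap: 0.601
gripper_force: 2.3
```

```bash
python3 -m inch '[[[0,0,0],[0.001,0,0],0.2],[[0,0,0],[0.002,0,0],0.2],[[0,0,0],[0.004,0,0],0.2],[[0,0,0],[0.005,0,0],0.2],[[0,0,0],[0.005,0,0],0.2]]'
```

```text
t: 5.48
ee_pos: [0.4832, 0.0098, 0.0148]
eef_rot: [-0.001, 1.0, 0.008, -0.004]
contact_force: [-24.9, -0.1, 16.0]
finger_gap: 0.595
gripper_force: 12.4
```

```bash
python3 -m inch '[[[0,0,0],[-0.01,0,0],0.2],[[0,0,0],[-0.03,0,0],0.2],[[0,0,0],[-0.06,0,-0.03],0.2],[[0,0,0],[-0.06,0,-0.08],0.2],[[0,0,0],[-0.06,0,-0.13],0.2],[[0,0,0],[-0.04,0,-0.17],0.2],[[0,0,0],[0,0,-0.2],0.2],[[0,0,0],[0.03,0,-0.22],0.2],[[0,0,0],[0.03,0,-0.22],0.2],[[0,0,0],[0.03,0,-0.22],0.2]]'; python3 - <<'E'
from h import *
c=camera_info("wrist");p,d=snapshot("wrist")
cv2.imwrite("pics/w2.png",p[:,:,::-1]);np.savez("w2.npz",p=p,d=d,K=c["mtx"],T=c["camera_from_world"])
rel(([.489,-.306,.19],ori(3.4)))
E
```

```text
t: 6.32
ee_pos: [0.5124, 0.0102, 0.1919]
eef_rot: [0.0, 1.0, 0.009, 0.001]
contact_force: [-1.9, -0.2, -0.7]
finger_gap: 0.601
gripper_force: 0.0
[0.0, -0.0, -0.027] [-0.0342, 0.3946, 0.0014]
```

View pics/w2.png

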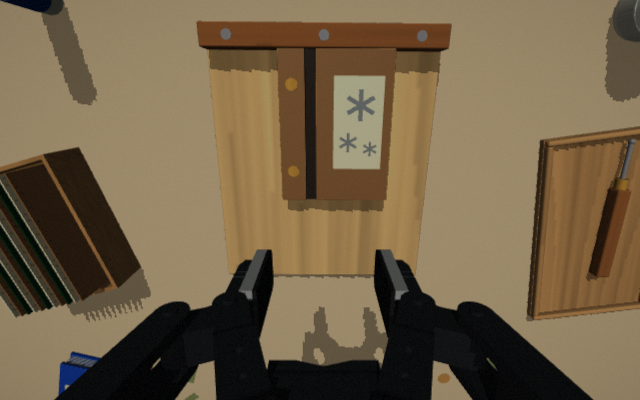

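The album is flush and square against the batten (49 px row), with the groove (dark strip) from (311,199) to (310,48); the stylus lies at (600,275)–(632,142).

```bash
cat >> h.py <<'E'
def groove(f,u0,u1,v0,v1):
    K,T=f["K"],f["T"];p=f["p"].astype(int).sum(2)
    m=np.zeros(p.shape,bool);m[v0:v1,u0:u1]=p[v0:v1,u0:u1]<100
    v,u=np.nonzero(m);W=world(np.c_[u,v],.0295,K,T);X=np.unique(v)
    c=np.array([world([[u[v==r].mean(),r]],.0295,K,T)[0] for r in X]);k=np.polyfit(c[:,0],c[:,1],1)
    print("x",c[:,0].min(),c[:,0].max(),"yaw",np.degrees(np.arctan(k[0])),"y at x=.5",np.polyval(k,.5),"at .63",np.polyval(k,.63),"px/row",len(u)/len(X))
E
python3 - <<'E'
from h import *
f=np.load("w2.npz");groove(f,296,325,45,205);K,T=f["K"],f["T"]
print("near/far corners",world([(283,199),(384,199),(278,49),(394,49)],.033,K,T).round(4))
print("batten near top edge",world([(200,46),(449,47)],.032,K,T).round(4))
C=cloud(f["d"],K,T); print(C[240,607].round(4))
print("stylus",world([(599,276),(625,186),(632,142)],.018,K,T).round(4))
E
```

```text
x 0.49517087661772385 0.6353287664263975 yaw 0.8791439735979242 y at x=.5 0.022515408668760666 at .63 0.024510279628691192 px/row 10.131578947368421
near/far corners [[ 0.4948  0.0502  0.033 ]
 [ 0.4966 -0.052   0.033 ]
 [ 0.6328  0.0515  0.033 ]
 [ 0.6346 -0.05    0.033 ]]
batten near top edge [[ 0.6341  0.1199  0.032 ]
 [ 0.6371 -0.0983  0.032 ]]
[ 0.4489 -0.3051  0.0193]
stylus [[ 0.4027 -0.3109  0.018 ]
 [ 0.5105 -0.3067  0.018 ]
 [ 0.5562 -0.2992  0.018 ]]
```

```bash
python3 -m inch '[[[0,0,-0.027],[-0.07,0.395,0.04],0.2],[[0,0,-0.027],[-0.07,0.395,0.04],0.2],[[0,0,-0.027],[-0.07,0.395,0.04],0.2],[[0,0,-0.027],[-0.07,0.395,0.04],0.2],[[0,0,-0.027],[-0.07,0.395,0.04],0.2],[[0,0,-0.027],[-0.07,0.395,0.04],0.2],[[0,0,-0.027],[-0.07,0.395,0.04],0.2],[[0,0,-0.027],[-0.07,0.395,0.04],0.2],[[0,0,-0.027],[-0.07,0.395,0.04],0.2],[[0,0,-0.027],[-0.07,0.395,0.04],0.2],[[0,0,-0.027],[-0.07,0.395,0.04],0.2],[[0,0,-0.027],[-0.07,0.395,0.04],0.2]]'; python3 - <<'E'
from h import *
c=camera_info("wrist");p,d=snapshot("wrist")
cv2.imwrite("pics/w3.png",p[:,:,::-1]);np.savez("w3.npz",p=p,d=d,K=c["mtx"],T=c["camera_from_world"])
print(get_state()["joint_pos"])
E
```

```text
t: 7.37
ee_pos: [0.4605, -0.3054, 0.159]
eef_rot: [-0.0, 1.0, 0.03, -0.0]
contact_force: [0.0, 0.2, 0.3]
finger_gap: 0.603
gripper_force: 0.0
[-0.00567752  0.60882576  0.70120711  1.88566933 -0.52015842  0.83789436
 -0.54348909]
```

View pics/w3.png

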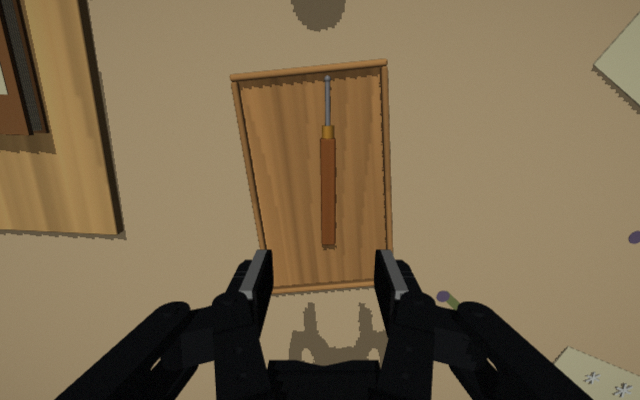

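The stylus lies in the tray: handle end (328,246), ferrule front (328,125), ball (327,77).

```bash
python3 - <<'E'
from h import *
f=np.load("w3.npz");K,T=f["K"],f["T"]
t=world([(328.5,243.5),(328,139)],.020,K,T);b=world([(327,77.5)],.013,K,T)[0]
print(t.round(4),b.round(4)); d=t[1]-t[0];print(np.linalg.norm(d),np.degrees(np.arctan2(d[1],d[0])))
e=b-t[0];y=np.degrees(np.arctan2(e[1],e[0]));print("yaw",y)
u=np.array([np.cos(np.radians(y)),np.sin(np.radians(y)),0]); g=b-u*(.095-.02);g[2]=.009;print(g)
print("tray corners",world([(232,77),(386,62),(395,288),(262,294)],.014,K,T).round(4))
rel((g+[0,0,.07],ori(y)),(g,ori(y)))
E
```

```text
[[ 0.4037 -0.3144  0.02  ]
 [ 0.506  -0.3072  0.02  ]] [ 0.5573 -0.303   0.013 ]
0.10259750217404569 4.039174128816795
yaw 4.230605904135859
[ 0.48247785 -0.30857669  0.009     ]
tray corners [[ 0.5527 -0.2218  0.014 ]
 [ 0.5724 -0.3519  0.014 ]
 [ 0.3529 -0.3889  0.014 ]
 [ 0.3367 -0.2474  0.014 ]]
[-0.0, 0.0, -0.008] [0.0269, 0.0057, 0.1002]
[-0.0, 0.0, -0.008] [0.0269, 0.0058, 0.1877]
```

```bash
python3 -m inch '[[[0,0,-0.008],[0.027,0.0057,0.05],0.2],[[0,0,-0.008],[0.027,0.0057,0.1],0.2],[[0,0,-0.008],[0.027,0.0057,0.14],0],[[0,0,-0.008],[0.027,0.0057,0.17],-0.1],[[0,0,-0.008],[0.027,0.0057,0.183],-0.2],[[0,0,-0.008],[0.027,0.0057,0.187],-0.2],[[0,0,-0.008],[0.027,0.0057,0.187],-0.2]]'
python3 -m inch '[[[0,0,0],[0,0,0],-1],[[0,0,0],[0,0,0],-1],[[0,0,0],[0,0,0],-1],[[0,0,0],[0,0,0],-1],[[0,0,0],[0,0,0],-1],[[0,0,0],[0,0,0],-1],[[0,0,0],[0,0,0],-1]]' 90
```

```text
t: 8.0
ee_pos: [0.4825, -0.3098, 0.01]
eef_rot: [0.0, 0.999, 0.036, -0.0]
contact_force: [0.5, -1.4, -0.2]
finger_gap: 0.4
gripper_force: 0.0
t: 8.58
ee_pos: [0.4832, -0.3104, 0.0116]
eef_rot: [0.0, 0.999, 0.036, 0.001]
contact_force: [-1.5, 2.5, 11.5]
finger_gap: 0.129
gripper_force: 88.3
```

```bash
python3 -m inch '[[[0,0,0],[0,0,-0.01],-1],[[0,0,0],[0,0,-0.03],-1],[[0,0,0],[0,0,-0.06],-1],[[0,0,0],[0,0,-0.1],-1],[[0,0,0],[0,0,-0.14],-1],[[0,0,0],[0,0,-0.17],-1],[[0,0,0],[0,0,-0.19],-1],[[0,0,0],[0,0,-0.19],-1]]'; python3 - <<'E'
from h import *
c=camera_info("wrist");s=get_state();p,d=snapshot("wrist")
cv2.imwrite("pics/w4.png",p[:,:,::-1]);np.savez("w4.npz",p=p,d=d,K=c["mtx"],T=c["camera_from_world"],ee=s["ee_pos"],q=rot(s).as_quat())
rel(([.48,-.12,.2],ori(3,20)),([.48,.022,.2],ori(.9,35)))
E
```

```text
t: 9.25
ee_pos: [0.4835, -0.3109, 0.1662]
eef_rot: [0.001, 0.999, 0.036, 0.003]
contact_force: [0.5, 0.5, -0.2]
finger_gap: 0.131
gripper_force: 88.4
[0.003, -0.225, 0.012] [0.0134, -0.2375, -0.0449]
[0.012, -0.391, 0.035] [0.0262, -0.4146, -0.0451]
```

View pics/w4.png

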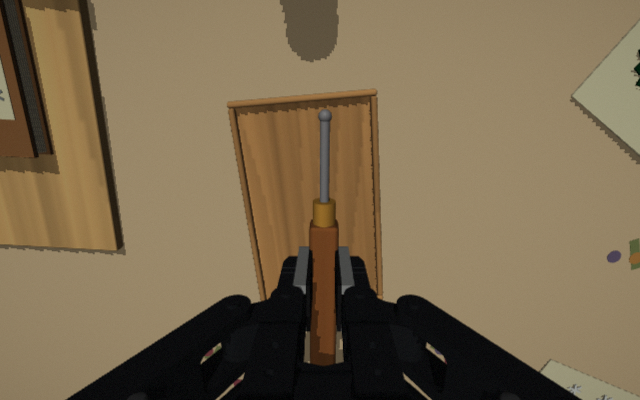

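Stylus gripped, ball at (325,115), rod root at (324,200), ferrule to (324,222).

```bash
python3 - <<'E'
from h import *
f=np.load("w4.npz");K,T,d=f["K"],f["T"],f["d"];Q=R.from_quat(f["q"]);C=cloud(d,K,T)
for n,(u,v) in dict(ball=(325,116),rod=(325,150),rod2=(325,190),fer=(324,210),han=(324,235),han2=(324,265)).items():
    P=C[v-1:v+2,u-1:u+2].reshape(-1,3);P=np.median(P,0)
    t=Q.inv().apply(P-f["ee"]);print(n,d[v,u],t.round(4))
E
```

```text
ball 0.13310927 [ 0.0733  0.0011 -0.0045]
rod 0.13955273 [ 0.0586  0.0012 -0.0031]
rod2 0.14522196 [ 0.0401  0.0012 -0.0032]
fer 0.14574905 [ 0.0311  0.0008 -0.0063]
han 0.14732912 [ 0.0195  0.0008 -0.0079]
han2 0.15182798 [ 0.0033  0.0007 -0.0075]
```

```bash
cat >> h.py <<'E'
B=np.array([.073,.0011,-.001])
def gy(x): return .0225+(x-.5)*.0153
def tgt(x,z,dy=0,yaw=.9,pitch=35):
    Q=ori(yaw,pitch); return np.array([x,gy(x)+dy,z])-Q.apply(B),Q
def ball(s=None):
    s=s or get_state();b=s["ee_pos"]+rot(s).apply(B);return b
E
python3 - <<'E'
from h import *
rel(([.45,-.12,.19],ori(3,20)),tgt(.503,.0725),tgt(.503,.0525)); print(tgt(.503,.0725)[0],tgt(.627,.05)[0])
E
```

```text
[0.003, -0.225, 0.012] [-0.0241, -0.2403, -0.0326]
[0.012, -0.391, 0.035] [-0.0208, -0.419, 0.0627]
[0.012, -0.391, 0.035] [-0.0208, -0.419, 0.0877]
[0.44261849 0.02269749 0.11355193] [0.56661849 0.02459469 0.09105193]
```

```bash
python3 -m inch '[[[0.003,-0.2,0.012],[-0.024,-0.24,-0.03],-1],[[0.003,-0.2,0.012],[-0.024,-0.24,-0.03],-1],[[0.003,-0.2,0.012],[-0.024,-0.24,-0.03],-1],[[0.003,-0.2,0.012],[-0.024,-0.24,-0.03],-1],[[0.012,-0.391,0.035],[-0.021,-0.419,0.0],-1],[[0.012,-0.391,0.035],[-0.021,-0.419,0.0],-1],[[0.012,-0.391,0.035],[-0.021,-0.419,0.0],-1],[[0.012,-0.391,0.035],[-0.021,-0.419,0.0],-1],[[0.012,-0.391,0.035],[-0.021,-0.419,0.03],-1],[[0.012,-0.391,0.035],[-0.021,-0.419,0.05],-1],[[0.012,-0.391,0.035],[-0.021,-0.419,0.063],-1],[[0.012,-0.391,0.035],[-0.021,-0.419,0.063],-1]]'; python3 - <<'E'
from h import *
s=get_state();print(s["joint_pos"].round(2),ball(s))
c=camera_info("wrist");p,d=snapshot("wrist")
cv2.imwrite("pics/w5.png",p[:,:,::-1]);np.savez("w5.npz",p=p,d=d,K=c["mtx"],T=c["camera_from_world"],ee=s["ee_pos"],q=rot(s).as_quat())
rel(tgt(.503,.0525),tgt(.503,.0365))
E
```

```text
t: 10.3
ee_pos: [0.4406, 0.0229, 0.1099]
eef_rot: [0.002, 0.953, 0.007, -0.304]
contact_force: [-0.2, -0.6, -1.0]
finger_gap: 0.127
gripper_force: 88.4
[-0.57  0.9   0.71  1.73 -0.48  1.37 -1.19] [0.5007005  0.02266111 0.06847097]
[-0.001, 0.003, -0.001] [0.0143, -0.0002, 0.0167]
[-0.001, 0.003, -0.001] [0.0258, -0.0002, 0.0331]
```

View pics/w5.png

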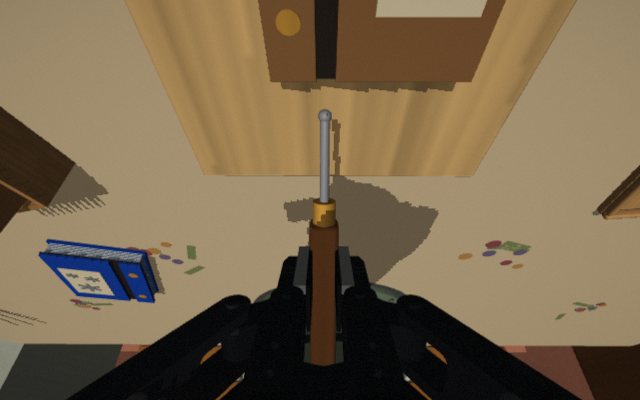

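The ball (325,116) is in front of the groove's near end, whose edges are at (315,80) and (338,81).

```bash
python3 - <<'E'
from h import *
f=np.load("w5.npz");K,T,d=f["K"],f["T"],f["d"];C=cloud(d,K,T)
print(world([(315,80),(338,81),(271,81),(473,81)],.033,K,T).round(4), world([(326.5,80)],.0295,K,T).round(4))
groove(f,308,345,2,78)
b=np.median(C[115:118,324:327].reshape(-1,3),0);print("ball surf",b,"model",f["ee"]+R.from_quat(f["q"]).apply(B)); print("cover z",C[60,400],C[50,326])
E
```

```text
[[ 0.4954  0.0276  0.033 ]
 [ 0.495   0.0156  0.033 ]
 [ 0.4945  0.0505  0.033 ]
 [ 0.4961 -0.0545  0.033 ]] [[0.4933 0.0216 0.0295]]
x 0.49503288338784873 0.5308632439108683 yaw 0.626911505928664 y at x=.5 0.02235832245101936 at .63 0.023780796304350642 px/row 21.013157894736842
ball surf [0.50257924 0.02265845 0.07083048] model [0.5007005  0.02266111 0.06847097]
cover z [ 0.50682199 -0.01422     0.03275604] [0.50903128 0.02216856 0.02850274]
```

```bash
sed -i 's/def gy(x).*/def gy(x): return .0224+(x-.5)*.0131/; s/yaw=.9/yaw=.75/' h.py; python3 - <<'E'
from h import *
rel(tgt(.503,.0385),tgt(.503,.0325),tgt(.503,.0285))
E
```

```text
[-0.0, 0.003, 0.001] [0.0244, -0.0003, 0.031]
[-0.0, 0.003, 0.001] [0.0287, -0.0003, 0.0372]
[-0.0, 0.003, 0.001] [0.0316, -0.0003, 0.0412]
```

```bash
python3 -m inch '[[[0,0,0],[0.008,0,0.01],-1],[[0,0,0],[0.016,0,0.02],-1],[[0,0,0],[0.021,0,0.0265],-1],[[0,0,0],[0.0235,0,0.03],-1],[[0,0,0],[0.025,0,0.032],-1],[[0,0,0],[0.025,0,0.032],-1]]'; python3 - <<'E'
from h import *
print(ball());rel(tgt(.503,.0325),tgt(.503,.0285))
E
```

```text
t: 10.85
ee_pos: [0.4429, 0.023, 0.0786]
eef_rot: [0.002, 0.953, 0.007, -0.303]
contact_force: [0.2, -0.1, -0.2]
finger_gap: 0.129
gripper_force: 88.4
[0.50311578 0.02281971 0.03729315]
[-0.0, 0.003, 0.001] [0.0033, 0.0003, 0.0053]
[-0.0, 0.003, 0.001] [0.0062, 0.0003, 0.0094]
```

```bash
python3 -m inch '[[[0,0,0],[0.0007,0.0003,0.001],-1],[[0,0,0],[0.0014,0.0003,0.002],-1],[[0,0,0],[0.0021,0.0003,0.003],-1],[[0,0,0],[0.0028,0.0003,0.004],-1],[[0,0,0],[0.0033,0.0003,0.0047],-1],[[0,0,0],[0.0037,0.0003,0.0053],-1],[[0,0,0],[0.0037,0.0003,0.0053],-1]]'; python3 - <<'E'
from h import *
print(ball())
E
```

```text
t: 11.43
ee_pos: [0.443, 0.0229, 0.0736]
eef_rot: [0.002, 0.953, 0.007, -0.302]
contact_force: [-0.3, 0.3, -0.7]
finger_gap: 0.125
gripper_force: 88.4
[0.50322692 0.02275741 0.03234686]
```

```bash
python3 -m inch '[[[0,0,0],[0.0004,0,0.0005],-1],[[0,0,0],[0.0007,0,0.001],-1],[[0,0,0],[0.0007,0,0.001],-1],[[0,0,0],[0.0007,0,0.001],-1]]'; python3 -m inch '[[[0,0,0],[0.0004,0,0.0005],-1],[[0,0,0],[0.0007,0,0.001],-1],[[0,0,0],[0.0007,0,0.001],-1],[[0,0,0],[0.0007,0,0.001],-1]]'; python3 - <<'E'
from h import *
print(ball())
E
```

```text
t: 11.77
ee_pos: [0.4429, 0.0229, 0.0728]
eef_rot: [0.002, 0.953, 0.007, -0.302]
contact_force: [-0.6, 0.1, 1.1]
finger_gap: 0.129
gripper_force: 88.5
t: 12.1
ee_pos: [0.4427, 0.0229, 0.0719]
eef_rot: [0.002, 0.953, 0.007, -0.303]
contact_force: [-3.1, -0.3, 4.5]
finger_gap: 0.128
gripper_force: 88.8
[0.50293061 0.02269032 0.0305848 ]
```

```bash
python3 - <<'E'
from h import *
s=get_state();b=ball(s);print(gy(b[0]),rot(s).as_matrix().round(4).tolist())
for x in (.045,.1245): print(rot(s).inv().apply(np.array([b[0]+x,gy(b[0]+x),b[2]-.0003])-b)/.8)
E
```

```text
0.022438390981169176 [[0.8166, 0.0145, -0.577], [0.0126, -0.9999, -0.0073], [-0.577, -0.0014, -0.8167]]
[ 0.04615731  0.0003949  -0.03215164]
[ 0.12732664  0.00053538 -0.08949801]
```

```bash
python3 -m inch '[[[0,0,0],[0.0025,0.0003,-0.0013],-1],[[0,0,0],[0.0048,0.0003,-0.0029],-1],[[0,0,0],[0.0071,0.0003,-0.0046],-1],[[0,0,0],[0.0094,0.0003,-0.0062],-1],[[0,0,0],[0.0117,0.0003,-0.0078],-1],[[0,0,0],[0.014,0.0003,-0.0094],-1],[[0,0,0],[0.0163,0.0003,-0.0111],-1],[[0,0,0],[0.0186,0.0003,-0.0127],-1],[[0,0,0],[0.0209,0.0003,-0.0143],-1],[[0,0,0],[0.0232,0.0003,-0.0159],-1],[[0,0,0],[0.0255,0.0003,-0.0176],-1],[[0,0,0],[0.0278,0.0003,-0.0192],-1]]'; python3 - <<'E'
from h import *
s=get_state();b=ball(s);print(b,gy(b[0]))
E
```

```text
t: 13.1
ee_pos: [0.469, 0.0229, 0.0719]
eef_rot: [0.002, 0.953, 0.007, -0.304]
contact_force: [-8.2, -0.0, 8.4]
finger_gap: 0.128
gripper_force: 88.8
[0.52917311 0.02274483 0.0304702 ] 0.022782167794876584
```

```bash
python3 -m inch '[[[0,0,0],[0.0021,0,-0.002],-1],[[0,0,0],[0.0044,0,-0.0036],-1],[[0,0,0],[0.0067,0,-0.0052],-1],[[0,0,0],[0.009,0,-0.0068],-1],[[0,0,0],[0.0113,0,-0.0085],-1],[[0,0,0],[0.0136,0,-0.0101],-1],[[0,0,0],[0.0159,0,-0.0117],-1],[[0,0,0],[0.0182,0,-0.0133],-1],[[0,0,0],[0.0205,0,-0.015],-1],[[0,0,0],[0.0228,0,-0.0166],-1],[[0,0,0],[0.0251,0,-0.0182],-1],[[0,0,0],[0.0274,0,-0.0198],-1],[[0,0,0],[0.0297,0,-0.0215],-1],[[0,0,0],[0.032,0,-0.0231],-1],[[0,0,0],[0.0343,0,-0.0247],-1]]'; python3 - <<'E'
from h import *
s=get_state();b=ball(s);print(b,gy(b[0]))
E
```

```text
t: 14.35
ee_pos: [0.5032, 0.0235, 0.0721]
eef_rot: [0.002, 0.953, 0.007, -0.303]
contact_force: [-6.2, -0.1, 6.5]
finger_gap: 0.124
gripper_force: 88.8
[0.56336477 0.0232619  0.03070626] 0.02323007847612718
```

```bash
python3 -m inch '[[[0,0,0],[0.0023,0,-0.0016],-1],[[0,0,0],[0.0046,0,-0.0032],-1],[[0,0,0],[0.0069,0,-0.0049],-1],[[0,0,0],[0.0092,0,-0.0065],-1],[[0,0,0],[0.0115,0,-0.0081],-1],[[0,0,0],[0.0138,0,-0.0097],-1],[[0,0,0],[0.0161,0,-0.0114],-1],[[0,0,0],[0.0184,0,-0.013],-1],[[0,0,0],[0.0207,0,-0.0146],-1],[[0,0,0],[0.023,0,-0.0162],-1],[[0,0,0],[0.0253,0,-0.0179],-1],[[0,0,0],[0.0276,0,-0.0195],-1],[[0,0,0],[0.0299,0,-0.0211],-1],[[0,0,0],[0.0322,0,-0.0228],-1],[[0,0,0],[0.0345,0,-0.0244],-1]]'; python3 - <<'E'
from h import *
s=get_state();b=ball(s);print(b,gy(b[0]))
E
```

```text
t: 15.6
ee_pos: [0.5371, 0.0239, 0.0721]
eef_rot: [0.002, 0.953, 0.007, -0.303]
contact_force: [-6.4, -1.0, 7.9]
finger_gap: 0.127
gripper_force: 88.8
[0.59721921 0.02375978 0.03076147] 0.023673571607869086
```

```bash
python3 -m inch '[[[0,0,0],[0.0023,0,-0.0016],-1],[[0,0,0],[0.0046,0,-0.0032],-1],[[0,0,0],[0.0069,0,-0.0049],-1],[[0,0,0],[0.0092,0,-0.0065],-1],[[0,0,0],[0.0115,0,-0.0081],-1],[[0,0,0],[0.0138,0,-0.0097],-1],[[0,0,0],[0.0161,0,-0.0114],-1],[[0,0,0],[0.0184,0,-0.013],-1],[[0,0,0],[0.0207,0,-0.0146],-1],[[0,0,0],[0.023,0,-0.0162],-1],[[0,0,0],[0.0253,0,-0.0179],-1],[[0,0,0],[0.0276,0,-0.0195],-1],[[0,0,0],[0.0294,0,-0.0208],-1],[[0,0,0],[0.0304,0,-0.0215],-1]]'; python3 - <<'E'
from h import *
s=get_state();b=ball(s);print(b,gy(b[0]))
E
```

```text
t: 16.77
ee_pos: [0.5672, 0.0244, 0.072]
eef_rot: [0.002, 0.953, 0.007, -0.303]
contact_force: [-3.3, 0.3, 6.0]
finger_gap: 0.13
gripper_force: 88.8
[0.6273443 0.0241841 0.0307116] 0.024068210280252286
```

```bash
python3 -m inch '[[[0,0,0],[0.001,0,-0.0007],-1],[[0,0,0],[0.0018,0,-0.0013],-1],[[0,0,0],[0.0018,0,-0.0013],-1]]'; python3 -m inch '[[[0,0,0],[-0.0008,0,-0.001],-1],[[0,0,0],[-0.002,0,-0.003],-1],[[0,0,0],[-0.006,0,-0.009],-1],[[0,0,0],[-0.02,0,-0.028],-1],[[0,0,0],[-0.04,0,-0.057],-1],[[0,0,0],[-0.07,0,-0.1],-1],[[0,0,0],[-0.07,0,-0.1],-1],[[0,0,0],[-0.07,0,-0.1],-1]]'; python3 - <<'E'
from h import *
s=get_state();print(ball(s))
c=camera_info("wrist");p,d=snapshot("wrist");f=dict(p=p,K=c["mtx"],T=c["camera_from_world"],d=d)
cv2.imwrite("pics/w6.png",p[:,:,::-1])
Q=ori(4.2); rel(([.4825,-.309,.16],Q),([.4825,-.309,.06],Q))
E
```

```text
t: 17.02
ee_pos: [0.5691, 0.0244, 0.072]
eef_rot: [0.002, 0.953, 0.007, -0.303]
contact_force: [-0.3, -0.6, 3.9]
finger_gap: 0.13
gripper_force: 88.8
t: 17.68
ee_pos: [0.5706, 0.0241, 0.1729]
eef_rot: [0.001, 0.954, 0.007, -0.3]
contact_force: [-0.3, 0.9, -0.7]
finger_gap: 0.128
gripper_force: 88.5
[0.63104776 0.02399902 0.13193171]
[-0.013, 0.389, -0.036] [-0.0869, 0.4152, 0.0772]
[-0.013, 0.389, -0.036] [-0.0151, 0.4154, 0.1795]
```

View pics/w6.png

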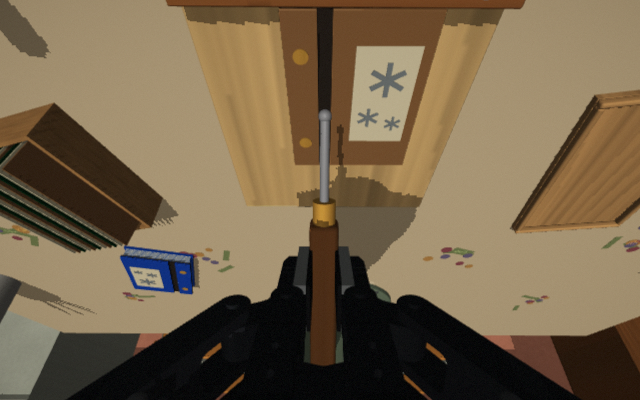

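The album is still flush against the batten (edge at row 8) and the stylus still sits straight in the fingers; the tray is clear.

```bash
python3 -m inch '[[[-0.013,0.389,-0.036],[-0.087,0.415,0.077],-1],[[-0.013,0.389,-0.036],[-0.087,0.415,0.077],-1],[[-0.013,0.389,-0.036],[-0.087,0.415,0.077],-1],[[-0.013,0.389,-0.036],[-0.087,0.415,0.077],-1],[[-0.013,0.389,-0.036],[-0.087,0.415,0.077],-1],[[-0.013,0.389,-0.036],[-0.087,0.415,0.077],-1],[[-0.013,0.389,-0.036],[-0.087,0.415,0.077],-1],[[-0.013,0.389,-0.036],[-0.087,0.415,0.077],-1],[[-0.013,0.389,-0.036],[-0.087,0.415,0.077],-1],[[-0.013,0.389,-0.036],[-0.087,0.415,0.077],-1],[[-0.013,0.389,-0.036],[-0.087,0.415,0.077],-1],[[-0.013,0.389,-0.036],[-0.087,0.415,0.077],-1]]'; python3 - <<'E'
from h import *
Q=ori(4.2); rel(([.4825,-.31,.04],Q),([.4825,-.31,.0115],Q))
s=get_state();f=np.load("w4.npz");c=camera_info("wrist");p,d=snapshot("wrist");C=cloud(d,c["mtx"],c["camera_from_world"])
for u,v in [(325,116),(325,150),(325,190),(324,235),(324,265)]: print(rot(s).inv().apply(np.median(C[v-1:v+2,u-1:u+2].reshape(-1,3),0)-s["ee_pos"]).round(4))
E
```

```text
t: 18.73
ee_pos: [0.4823, -0.3078, 0.1585]
eef_rot: [0.0, 0.999, 0.037, -0.002]
contact_force: [-0.0, 0.8, -0.5]
finger_gap: 0.126
gripper_force: 88.5
[-0.0, 0.002, 0.001] [0.0007, 0.0027, 0.1482]
[-0.0, 0.002, 0.001] [0.0008, 0.0027, 0.1838]
[ 0.0733  0.0011 -0.0043]
[ 0.0586  0.0012 -0.0032]
[ 0.04    0.0012 -0.0033]
[ 0.0196  0.0007 -0.0082]
[ 0.0035  0.0008 -0.0082]
```

Stylus unmoved in the grip. Lowering.

```bash
python3 -m inch '[[[0,0.002,0],[0.001,0.0027,0.04],-1],[[0,0.002,0],[0.001,0.0027,0.085],-1],[[0,0.002,0],[0.001,0.0027,0.13],-1],[[0,0.002,0],[0.001,0.0027,0.155],-1],[[0,0.002,0],[0.001,0.0027,0.17],-1],[[0,0.002,0],[0.001,0.0027,0.177],-1],[[0,0.002,0],[0.001,0.0027,0.18],-1],[[0,0.002,0],[0.001,0.0027,0.182],-1],[[0,0.002,0],[0.001,0.0027,0.182],-1]]'
```

```text
t: 19.53
ee_pos: [0.4832, -0.3113, 0.0142]
eef_rot: [0.001, 0.999, 0.037, 0.001]
contact_force: [-0.2, 0.4, -0.9]
finger_gap: 0.125
gripper_force: 88.5
```

```bash
python3 -m inch '[[[0,0,0],[0,0,0.001],-1],[[0,0,0],[0,0,0.002],-1],[[0,0,0],[0,0,0.003],-1],[[0,0,0],[0,0,0.003],-1]]'
```

```text
t: 19.87
ee_pos: [0.4829, -0.3113, 0.0116]
eef_rot: [0.001, 0.999, 0.037, 0.0]
contact_force: [-1.0, 1.7, 8.6]
finger_gap: 0.128
gripper_force: 89.8
```

```bash
python3 -m inch '[[[0,0,0],[0,0,-0.0007],-0.7],[[0,0,0],[0,0,-0.0007],-0.4],[[0,0,0],[0,0,-0.0007],-0.1],[[0,0,0],[0,0,-0.0007],0.1],[[0,0,0],[0,0,-0.0007],0.1],[[0,0,0],[0,0,-0.0007],0.1],[[0,0,0],[0,0,-0.01],0.1],[[0,0,0],[0,0,-0.03],0.1],[[0,0,0],[0,0,-0.07],0.1],[[0,0,0],[0,0,-0.12],0.1],[[0,0,0],[0,0,-0.17],0.1],[[0,0,0],[0,0,-0.2],0.1],[[0,0,0],[0,0,-0.2],0.1],[[0,0,0],[0,0,-0.2],0.1]]'; python3 - <<'E'
from h import *
p,d=snapshot("wrist");q,d=snapshot("top")
im=np.vstack([cv2.resize(p[:300],(640,300)),cv2.resize(q[110:260,160:440],(560,300)) if 0 else np.pad(cv2.resize(q[110:260,160:440],(560,300)),((0,0),(0,80),(0,0)))])
cv2.imwrite("pics/end.png",im[:,:,::-1])
E
```

```text
t: 21.03
ee_pos: [0.4832, -0.3111, 0.1725]
eef_rot: [0.001, 0.999, 0.037, 0.001]
contact_force: [-0.1, 0.8, -1.1]
finger_gap: 0.551
gripper_force: 0.0
```

View pics/end.png

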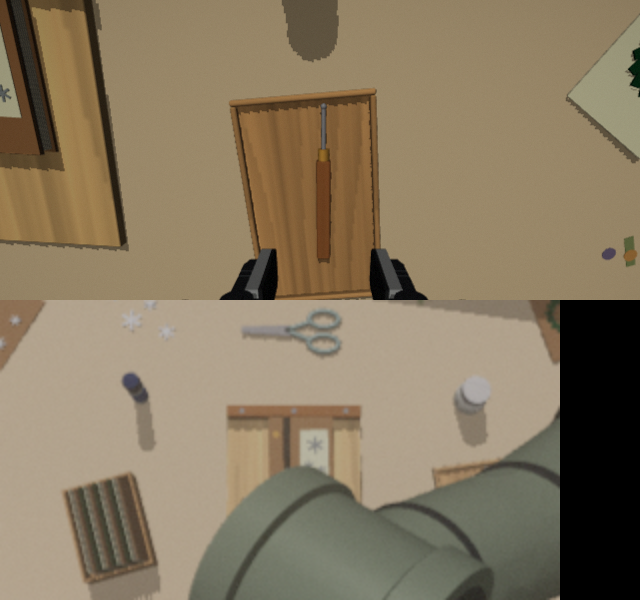

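The stylus lies released in the tray (handle end (323,260), ball (323,106), close to the far wall); the album is flush, bystanders unmoved. I check flatness by depth.

```bash
python3 - <<'E'
from h import *
c=camera_info("wrist");p,d=snapshot("wrist");C=cloud(d,c["mtx"],c["camera_from_world"])
for v in (107,115,125,140,155,170,200,250): print(v,np.median(C[v-1:v+2,322:325].reshape(-1,3),0).round(4))
print(C[97,323].round(4),C[98,300])
E
```

```text
107 [ 0.5542 -0.3056  0.0147]
115 [ 0.5472 -0.3061  0.0138]
125 [ 0.5382 -0.3067  0.015 ]
140 [ 0.5244 -0.3078  0.0144]
155 [ 0.5111 -0.3088  0.0181]
170 [ 0.4969 -0.3098  0.0199]
200 [ 0.4667 -0.312   0.0198]
250 [ 0.4119 -0.3162  0.0197]
[ 0.5629 -0.3049  0.0125] [ 0.56045999 -0.28411898  0.01348276]
```

Flat (handle top at 19.8 mm along its whole length), inside the walls.

```bash
python3 -c "
from bench import *
print(hand_in())"
```

```text
the job is handed in; nothing more can be done
None
```

I handed the job in at about 21 s. The album is flush against the batten, the groove was rubbed along its length at about 35° with 4–8 N, and the stylus is flat in its tray. The craft things look unmoved; no verdict came back.

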